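# Seat a drilling template on its dowels

## Robot

A 7-joint arm with a two-finger parallel gripper is mounted at the origin on the work surface. World frame = base frame: x ahead of the robot, y to its left, z up, the work surface at z = 0. Lengths are in m, angles in rad, forces in N, time in s.
With the tool pointing down it reaches from about 0.425 to 0.925 m from the base axis. Payload 6.8 kg.
Tool frame: the origin (TCP) lies on the centre line of the jaws, within the pads' length; the fingertips stand 17 mm ahead of it and the grasp point (between the pads) lies 2 mm behind it; z points along the fingers, x is the direction in which the jaws open and shut, and the axes are right-handed (so a half turn about z gives the same grasp; the last joint's range is limited). The gripper opens to 85 mm and grips with 20 to 120 N. Pads are 22 mm wide; open, the fingers measure 114 mm over their backs; the gripper's body (76 mm by 85 mm) begins 54 mm behind the grasp point. The pads swing forward as they close: fully open they stand 13 mm farther back than shut.
Start: joints at [1.179, 0.477, 0.022, 1.555, -0.011, 1.109, -0.083], TCP at [0.189, -0.648, 0.248] pointing down, gripper open.
Joint ranges: [-2.96, 2.96], [-0.34, 2.1], [-1.41, 1.46], [0.24, 2.44], [-1.37, 4.51], [0.17, 1.92], [-2.96, 2.96]. Speed limits (rad/s): [2.39, 2.39, 3.14, 3.14, 3.14, 3.14, 3.14].

## Interface

Orientations are given as a rotation vector (axis times angle).
In Python, from bench import r gives the robot as it stands.
- The arm moves only by the tool arm_command, never from a script. Its argument "increments" is a list of rows, each a list of 3 entries, a list of its own where there are three numbers: the shift along the world's x, y, z in m, then the turn, a rotation vector about the world's x, y, z in rad, then the opening in per cent of the stroke, from 0 (shut) to 100 (fully open). A call has 1 to 10 rows; each row is the pose to reach, as a shift and turn from the pose commanded when the call began; what a row does not reach only later rows make up. A row lasts 1/10 s, in which the tool goes at most 50 mm and 8.59 degrees, less where a joint would pass 70% of its speed; a pose out of reach is approached as far as the arm can. A call with a gripper value outside its range is refused whole. The fingers move at their own pace and stop on an object; "newtons" is the grip in N (left out, the last holds). Time passes only in rows, so rows that repeat a pose let the fingers close. It gives the time, the measured TCP pose, the force and the opening at its end, in the units of the state.
- r.get_obs(): the state, without advancing time (a new reading comes with each control period).
- r.grab_frame(name): name is "side" or "top"; returns the picture (400x640x3 uint8, blue, green, red); there is no depth.
- r.camera_model(name): a dict with "camera_matrix" (3x3 intrinsics, pixels), "camera_from_world" (4x4, takes a point from world to camera coordinates). Camera axes: x right, y down, z forward; pixel columns grow to the right and rows downward; lengths in m; the calibration is good to about 2 mm. A picture is of the moment at which its call begins. camera_model takes no time and is no camera call.
- r.hand_in(): hands the job in, once; it reports no verdict.
The state is a dict: "clock": time; "joints": joint angles; "qvel": joint speeds; "tau": joint torques, N m; "tcp_pos": TCP position; "orientation": TCP orientation; "contact_force": force on the tool from outside, world axes, zero at the start; "moment": the same for the moment, N m; "grip_width": finger opening in m.
Only numpy, scipy, OpenCV 4.12 (cv2) and the standard library are available. Lean on these libraries where they do the work, as an engineer would, in place of code of your own. Each camera call takes 0.05 s, during which the arm holds its last target. There are 200 camera calls.

## Task

Pick up the wooden drilling template by its handle, lay it on the dowels of the jig with a long edge against the fence, and slide it gently along the fence until its four holes drop over the four dowels. Never force it against the dowels, the fence or the jig: a light push of a few newtons is enough. Leave it lying flat and fully home on the blank, let go, and leave the other things on the bench alone.

Things in the scene. Friction and masses are not known exactly. Their poses are not given: they have to be found in the camera images.
- jig: Fixed wooden jig flat on the bench: a board 190 (its x) x 300 (its y) x 18 mm thick with a straight dark fence along its far (+x) edge, and on the board a pale blank with four upright dowels. Origin: centre of the board's underside, on the bench; z up.
- jig_fence (a point): Middle of the top inner edge of the jig's fence, at jig x = +60 mm, 58 mm above the bench. The fence's inner face is upright, looks to the jig's -x and runs along the jig's y for 300 mm; it is 30 mm thick.
- jig_middle (a point): Fixed point at jig x = 0, y = 0, 40 mm above the bench, level with the dowel tops. Pale blank: 108 (x) x 160 (y) mm, top 30 mm above the bench. Dowels: 10 mm diameter, tapered tips, 10 mm tall, at x +-35, y +-60 mm from the blank's middle. The blank is clamped with its middle at jig x = 0 but anywhere from jig y = -14 to +14 mm: this is not measured.
- template: Loose pale wooden plate, 120 (its x) x 170 (its y) x 10 mm, with four 13 mm through holes at x +-35, y +-60 mm and two 35 mm windows at x 0, y +-58 mm. Same either way round. Origin: centre of its underside, z up. 0.25 to 0.45 kg. With a long edge on the fence it is at jig x = 0, holes in line with the dowels. Underside over the bench: 40 mm riding on the dowels, 30 mm when home on the blank.
- template_handle (a point): Centre of the top of the template's handle, 55 mm above the plate's underside: a dark upright bar on the plate's middle, 70 mm long along the template's x, 22 mm wide along its y, 45 mm tall above the plate.
- sanding_block: Bystander: cork sanding block, 70 x 45 x 30 mm. Leave it alone.
- tape_measure: Bystander: black tape measure standing on edge, 60 x 34 x 58 mm. Leave it alone.
- glue_bottle: Bystander: white glue bottle, 60 mm across, 170 mm tall. Leave it alone.
- mallet: Bystander: wooden mallet lying on its head's side, 290 mm long, 85 mm tall. Leave it alone.
- try_square: Bystander: try square, dark stock and steel blade, about 180 mm long. Leave it alone.
- screwdriver: Bystander: screwdriver lying on the bench. Leave it alone.
- marking_gauge: Bystander: wooden marking gauge, 200 mm stem, 78 mm tall. Leave it alone.

How it is judged:
By the outcome, as a careful person would: the job done as asked, in the order asked, and still so for the second after the job is handed in, with the robot touching nothing.
It also fails if it takes over 58 s, if anything falls off the work surface, if the arm or the gripper's body presses on something with over 40 N, if the wrist force passes 120 N, or if a joint passes its speed limit or range.

## Working session

There is one attempt and no reset: what is moved stays moved. The work goes in short steps, Python scripts to look and compute and a tool call to move; the robot and the scene stay as the last step left them, time stands still between calls to the robot, and variables do not carry over. Pictures are saved under pics/ and viewed, about 8 in all and at most 12, crops included, and the job is handed in when it is done.

Besides the shell and the picture viewer there is one more tool, called by a JSON object that holds its "method" and its "body", one argument or row to a line. arm_command: Moves the arm, as the interface text tells. Its arguments: {"type":"object","properties":{"increments":{"type":"array","items":{"type":"array"}},"newtons":{"type":"number"}},"required":["increments"]}

```bash
mkdir -p pics; python3 - <<'E'
from bench import r
import cv2
for n in("top","side"):
    cv2.imwrite(f"pics/{n}0.png",r.grab_frame(n)); m=r.camera_model(n); print(m)
print(r.get_obs())
E
```

```text
{'camera_matrix': array([[469.73205412,   0.        , 326.37648174],
       [  0.        , 469.73205412, 194.36094479],
       [  0.        ,   0.        ,   1.        ]]), 'camera_from_world': array([[-0.02377856, -0.99961551, -0.01426197,  0.01252011],
       [-0.99672385,  0.0248081 , -0.07698128,  0.56073432],
       [ 0.0773055 ,  0.01238474, -0.99693053,  1.43199379],
       [ 0.        ,  0.        ,  0.        ,  1.        ]])}
{'camera_matrix': array([[444.7105466 ,   0.        , 324.83005752],
       [  0.        , 444.7105466 , 199.57926188],
       [  0.        ,   0.        ,   1.        ]]), 'camera_from_world': array([[-0.97920621, -0.20228441,  0.0153692 ,  0.54818146],
       [-0.12285662,  0.53101622, -0.83840803,  0.11440327],
       [ 0.16143558, -0.82286256, -0.54482636,  1.26642148],
       [ 0.        ,  0.        ,  0.        ,  1.        ]])}
{'clock': 0.1, 'joints': array([ 1.17889959,  0.477763  ,  0.02233111,  1.55632521, -0.0114763 ,
        1.10929024, -0.08309127]), 'qvel': array([ 0.00030111, -0.00223543,  0.00106283, -0.00439063,  0.00059994,
        0.00036559,  0.00049585]), 'tau': array([ 4.21647972e-03, -5.97765863e+01,  1.61349937e+00, -2.81954402e+01,
        1.27690803e-02,  5.06786848e-03, -3.87733024e-06]), 'tcp_pos': array([ 0.18885713, -0.64752955,  0.2474037 ]), 'orientation': array([-2.51261803e+00,  1.88436047e+00,  2.20488210e-03]), 'contact_force': array([ 0.08997814, -0.30808554, -0.70882908]), 'moment': array([ 0.00190361,  0.00126396, -0.01409717]), 'grip_width': 0.08524880019467358}
```

View pics/top0.png

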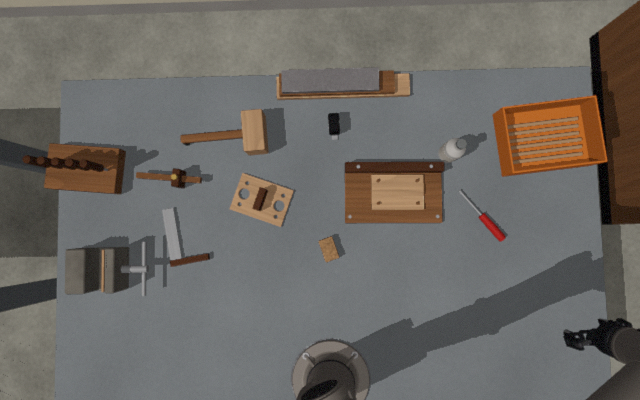

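View pics/side0.png

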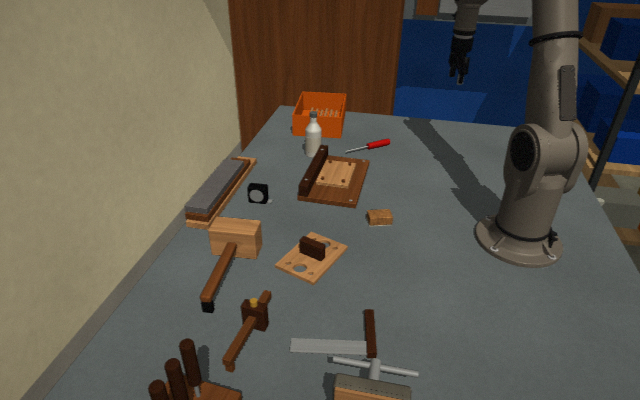

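The top view shows the template near px (262,200), its handle at (260,199), and the jig near (394,192) with its fence along row 167. The side view shows the same things, with the bottle just beyond the fence's -y end.

```bash
cat > h.py <<'E'
from bench import r
import cv2, numpy as np
def ray(n,uv,z):
    m=r.camera_model(n);K=m["camera_matrix"];T=m["camera_from_world"];R=T[:3,:3];t=T[:3,3]
    c=-R.T@t; uv=np.atleast_2d(np.asarray(uv,float))
    d=np.c_[uv,np.ones(len(uv))]@np.linalg.inv(K).T@R
    return c+d*((z-c[2])/d[:,2])[:,None]
def proj(n,P):
    m=r.camera_model(n);T=m["camera_from_world"];q=np.atleast_2d(P)@T[:3,:3].T+T[:3,3]
    q=q@m["camera_matrix"].T;return q[:,:2]/q[:,2:]
def rect(mask,roi,n,z):
    x0,y0,x1,y1=roi;M=np.zeros_like(mask);M[y0:y1,x0:x1]=mask[y0:y1,x0:x1]
    c,_=cv2.findContours(M,cv2.RETR_EXTERNAL,cv2.CHAIN_APPROX_NONE);c=max(c,key=cv2.contourArea)
    P=ray(n,c[:,0,:],z)[:,:2]
    (cx,cy),(w,h),a=cv2.minAreaRect((P*1000).astype(np.float32))
    return (round(cx,1),round(cy,1)),(round(w,1),round(h,1)),round(a,2),len(c)
E
python3 - <<'E'
from h import *
im=cv2.imread("pics/top0.png");h=cv2.cvtColor(im,cv2.COLOR_BGR2HSV)
for n,p in dict(plate=(275,208),handle=(260,200),blank=(397,192),board=(360,215),fence=(400,167),table=(300,250),sh=(250,225)).items(): print(n,h[p[1],p[0]])
wood=((h[...,0]<25)&(h[...,1]>70)).astype(np.uint8)*255
pale=((h[...,0]<25)&(h[...,1]>70)&(h[...,2]>135)).astype(np.uint8)*255
dark=((h[...,0]<25)&(h[...,1]>70)&(h[...,2]<85)).astype(np.uint8)*255
print("templ",rect(wood,(225,165,305,230),"top",.01))
print("handle",rect(dark,(245,180,275,215),"top",.055))
print("blank",rect(pale,(362,165,435,215),"top",.03))
print("jigall",rect(wood,(335,155,450,230),"top",.018))
print("fence",rect(dark,(335,155,450,178),"top",.058))
vis=np.hstack([cv2.resize(im[155:235,225:305],None,fx=4,fy=4,interpolation=2),cv2.resize(im[155:235,340:450],None,fx=4,fy=4,interpolation=2)])
m2=np.dstack([wood,pale,dark]);v2=np.hstack([cv2.resize(m2[155:235,225:305],None,fx=4,fy=4,interpolation=0),cv2.resize(m2[155:235,340:450],None,fx=4,fy=4,interpolation=0)])
cv2.imwrite("pics/c1.png",np.vstack([vis,v2])[:600])
E
```

```text
plate [120  10  75]
handle [  9 158  76]
blank [ 16 105 168]
board [ 13 152 121]
fence [ 13 174  69]
table [ 90  11 114]
sh [102  11 119]
templ ((551.3, 202.6), (171.1, 121.0), 69.57, 172)
handle ((550.0, 198.9), (26.0, 67.0), 70.73, 53)
blank ((562.2, -218.3), (160.0, 104.9), 88.54, 170)
jigall ((563.6, -211.2), (304.6, 186.8), 88.52, 313)
fence ((635.9, -207.9), (296.1, 30.5), 88.52, 213)
```

View pics/c1.png

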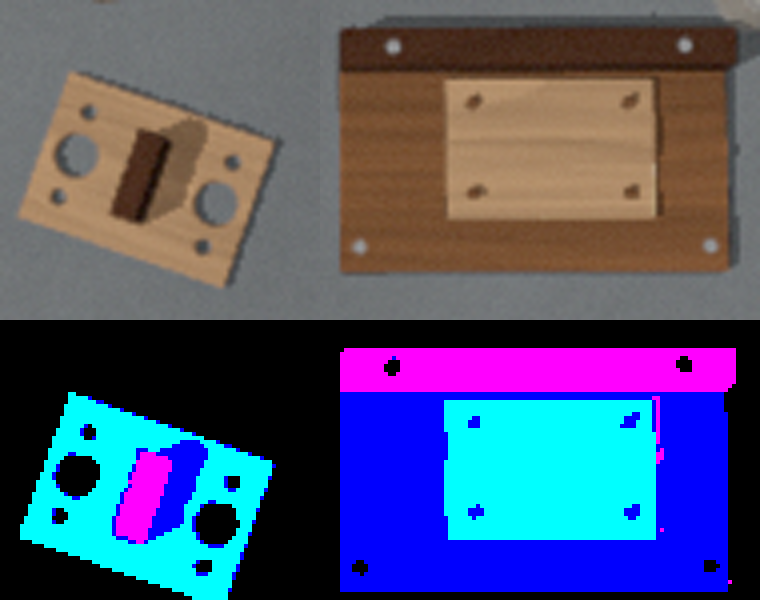

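Template: centre (0.551, 0.2025), yaw -20.4°. Jig: centre about (0.561, -0.206), yaw -1.5°. Blank: about 12 mm toward jig -y. I'll move to the template by way of the middle of the bench.

{"method": "arm_command", "body": {
  "increments": [
    [[0.05,0.04,0],[0,0,-0.06],100],
    [[0.09,0.07,0],[0,0,-0.13],100],
    [[0.13,0.1,0],[0,0,-0.2],100],
    [[0.17,0.13,0],[0,0,-0.27],100],
    [[0.21,0.16,0],[0,0,-0.34],100],
    [[0.25,0.19,0],[0,0,-0.41],100],
    [[0.29,0.22,0],[0,0,-0.48],100],
    [[0.32,0.25,0],[0,0,-0.55],100],
    [[0.345,0.285,0],[0,0,-0.62],100],
    [[0.362,0.32,0],[0,0,-0.64],100]
  ]
}}

```text
clock: 1.1
tcp_pos: [0.5535, -0.3246, 0.2477]
orientation: [-1.793, 2.578, 0.001]
contact_force: [0.5, 0.6, -0.3]
grip_width: 0.0854
```

{"method": "arm_command", "body": {
  "increments": [
    [[0,0.05,0],[0,0,0],100],
    [[0,0.1,0],[0,0,0],100],
    [[0,0.15,0],[0,0,0],100],
    [[0,0.2,0],[0,0,0],100],
    [[0,0.25,0],[0,0,0],100],
    [[0,0.3,0],[0,0,0],100],
    [[0,0.35,-0.01],[0,0,0],100],
    [[0,0.4,-0.02],[0,0,0],100],
    [[0,0.45,-0.03],[0,0,0],100],
    [[0,0.49,-0.05],[0,0,0],100]
  ]
}}

```text
clock: 2.1
tcp_pos: [0.5513, 0.165, 0.199]
orientation: [-1.793, 2.577, -0.0]
contact_force: [1.2, 0.3, 0.5]
grip_width: 0.0856
```

```bash
python3 - <<'E'
from h import *
from scipy.spatial.transform import Rotation as R
o=r.get_obs();M=R.from_rotvec(o["orientation"]).as_matrix()
print(o["clock"],o["tcp_pos"],np.degrees(np.arctan2(M[1,0],M[0,0])),M[:,2],o["contact_force"],o["joints"])
E
```

```text
2.1 [0.55132128 0.16503705 0.19897816] -110.34748192598298 [ 0.00242804  0.0013986  -0.99999607] [1.16335558 0.30828702 0.48874158] [-0.247569    0.37407394 -0.19067473  1.83954375  0.08595845  0.93312919
 -2.40233393]
```

{"method": "arm_command", "body": {
  "increments": [
    [[0,0.025,-0.02],[0,0,0],100],
    [[0,0.04,-0.05],[0,0,0],100],
    [[0,0.04,-0.08],[0,0,0],100],
    [[0,0.04,-0.1],[0,0,0],100],
    [[0,0.04,-0.1],[0,0,0],100],
    [[0,0.04,-0.1],[0,0,0],100]
  ]
}}

```text
clock: 2.7
tcp_pos: [0.551, 0.2019, 0.0984]
orientation: [1.792, -2.579, -0.0]
contact_force: [0.1, 0.0, -0.0]
grip_width: 0.085
```

```bash
python3 - <<'E'
from h import *
o=r.get_obs();print(o["clock"],o["tcp_pos"],o["contact_force"])
a=r.grab_frame("top")[140:240,200:330];b=r.grab_frame("side")[190:300,250:380]
cv2.imwrite("pics/c2.png",np.hstack([cv2.resize(a,(400,308),interpolation=2),cv2.resize(b,(364,308),interpolation=2)]))
E
```

```text
2.7 [0.55097238 0.20186747 0.09836738] [ 0.09711491  0.00276561 -0.00255496]
```

View pics/c2.png

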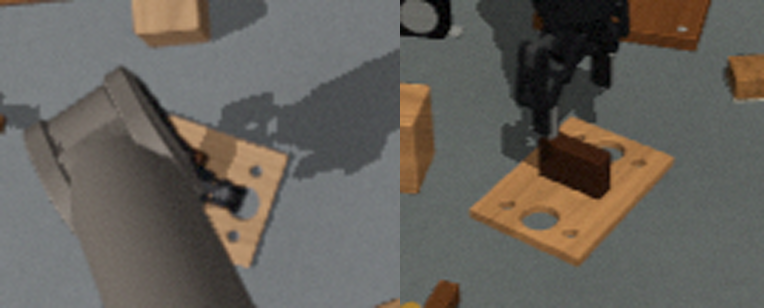

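The jaws (side crop: tips about (545,120) and (605,80)) straddle the handle, which is centred near (575,150). Descend and grip.

{"method": "arm_command", "body": {
  "increments": [
    [[0,0,-0.02],[0,0,0],100],
    [[0,0,-0.04],[0,0,0],100],
    [[0,0,-0.055],[0,0,0],100],
    [[0,0,-0.062],[0,0,0],100],
    [[0,0,-0.062],[0,0,0],100],
    [[0,0,-0.062],[0,0,0],0],
    [[0,0,-0.062],[0,0,0],0],
    [[0,0,-0.062],[0,0,0],0],
    [[0,0,-0.062],[0,0,0],0],
    [[0,0,-0.062],[0,0,0],0]
  ],
  "newtons": 50
}}

```text
clock: 3.8
tcp_pos: [0.5516, 0.2025, 0.037]
orientation: [-1.792, 2.578, -0.0]
contact_force: [0.6, 1.4, 4.8]
grip_width: 0.0214
```

{"method": "arm_command", "body": {
  "increments": [
    [[0,0,0],[0,0,0],0],
    [[0,0,0],[0,0,0],0],
    [[0,0,0],[0,0,0],0],
    [[0,0,0.01],[0,0,0],0],
    [[0,0,0.03],[0,0,0],0],
    [[0,0,0.05],[0,0,0],0],
    [[0,0,0.07],[0,0,0],0],
    [[0,0,0.08],[0,0,0],0],
    [[0,0,0.08],[0,0,0],0],
    [[0,0,0.08],[0,0,0],0]
  ]
}}

```text
clock: 4.8
tcp_pos: [0.5504, 0.2016, 0.1156]
orientation: [1.792, -2.579, -0.0]
contact_force: [-0.3, -0.1, -3.7]
grip_width: 0.0214
```

Holding about 0.38 kg. Carry it to above the jig, about 16 mm toward +y from the dowels and short of the fence.

{"method": "arm_command", "body": {
  "increments": [
    [[0,-0.02,0.01],[0,0,0.03],0],
    [[0.001,-0.06,0.02],[0,0,0.07],0],
    [[0.002,-0.1,0.03],[0,0,0.11],0],
    [[0.003,-0.145,0.03],[0,0,0.15],0],
    [[0.004,-0.19,0.03],[0,0,0.2],0],
    [[0.005,-0.235,0.03],[0,0,0.25],0],
    [[0.006,-0.28,0.03],[0,0,0.29],0],
    [[0.006,-0.325,0.03],[0,0,0.33],0],
    [[0.006,-0.36,0.03],[0,0,0.33],0],
    [[0.006,-0.385,0.03],[0,0,0.33],0]
  ]
}}

```text
clock: 5.8
tcp_pos: [0.5553, -0.1865, 0.1447]
orientation: [2.187, -2.252, -0.003]
contact_force: [1.4, -0.2, -2.5]
grip_width: 0.0216
```

{"method": "arm_command", "body": {
  "increments": [
    [[0,-0.01,0],[0,0,0],0],
    [[0,-0.02,0],[0,0,0],0],
    [[0,-0.02,-0.02],[0,0,0],0],
    [[0,-0.02,-0.04],[0,0,0],0],
    [[0,-0.02,-0.05],[0,0,0],0],
    [[0,-0.02,-0.055],[0,0,0],0],
    [[0,-0.02,-0.055],[0,0,0],0],
    [[0,-0.02,-0.055],[0,0,0],0]
  ]
}}

```text
clock: 6.6
tcp_pos: [0.5576, -0.2027, 0.092]
orientation: [-2.192, 2.249, -0.001]
contact_force: [-0.2, -0.0, -3.5]
grip_width: 0.0212
```

```bash
python3 - <<'E'
from h import *
from scipy.spatial.transform import Rotation as R
o=r.get_obs();M=R.from_rotvec(o["orientation"]).as_matrix()
print(o["clock"],o["tcp_pos"],np.degrees(np.arctan2(M[1,0],M[0,0])),o["contact_force"],o["moment"])
a=r.grab_frame("top");b=r.grab_frame("side");cv2.imwrite("pics/t3.png",a);cv2.imwrite("pics/s3.png",b)
cv2.imwrite("pics/c3.png",np.hstack([cv2.resize(a[140:240,335:455],(360,300),interpolation=2),cv2.resize(b[130:220,280:400],(400,300),interpolation=2)]))
E
```

```text
6.6 [ 0.55763376 -0.20272771  0.09195015] -91.46671762387274 [-0.21966356 -0.02490703 -3.52734225] [-0.02522125 -0.02548132  0.01987475]
```

View pics/c3.png

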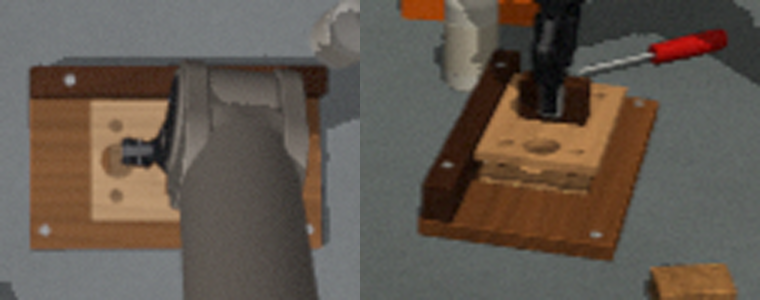

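The template hangs level over the jig, parallel to the fence and a few mm short of it. Lower onto the dowel tips in small steps.

{"method": "arm_command", "body": {
  "increments": [
    [[0,0,-0.005],[0,0,0],0],
    [[0,0,-0.009],[0,0,0],0],
    [[0,0,-0.012],[0,0,0],0],
    [[0,0,-0.013],[0,0,0],0],
    [[0,0,-0.014],[0,0,0],0],
    [[0,0,-0.0145],[0,0,0],0],
    [[0,0,-0.0145],[0,0,0],0]
  ]
}}

```text
clock: 7.4
tcp_pos: [0.5571, -0.203, 0.077]
orientation: [-2.192, 2.25, -0.0]
contact_force: [-1.1, 0.1, -1.8]
grip_width: 0.0218
```

{"method": "arm_command", "body": {
  "increments": [
    [[0.001,0,-0.0003],[0,0,0],0],
    [[0.002,0,-0.0003],[0,0,0],0],
    [[0.002,0,-0.0003],[0,0,0],0]
  ]
}}

```text
clock: 7.7
tcp_pos: [0.5586, -0.2032, 0.0769]
orientation: [2.191, -2.25, -0.001]
contact_force: [-4.7, 0.4, 4.8]
grip_width: 0.0218
```

{"method": "arm_command", "body": {
  "increments": [
    [[0.0005,0,0],[0,0,0],0],
    [[0.001,0,0],[0,0,0],0],
    [[0.001,0,0],[0,0,0],0]
  ]
}}

```text
clock: 8.0
tcp_pos: [0.5586, -0.2032, 0.0769]
orientation: [2.19, -2.249, -0.003]
contact_force: [-7.9, 0.9, 9.1]
grip_width: 0.0215
```

Slightly heavy vertical load: ease up a little, and see whether the x resistance is the fence.

{"method": "arm_command", "body": {
  "increments": [
    [[0,0,0.0005],[0,0,0],0],
    [[0,0,0.0007],[0,0,0],0],
    [[0,0,0.0007],[0,0,0],0]
  ]
}}

```text
clock: 8.3
tcp_pos: [0.5605, -0.2029, 0.0771]
orientation: [-2.192, 2.25, -0.001]
contact_force: [-0.4, 0.8, -3.6]
grip_width: 0.0212
```

That was friction: it freed at x 0.5605. Go on toward the fence.

{"method": "arm_command", "body": {
  "increments": [
    [[0.0005,0,0],[0,0,0],0],
    [[0.001,0,0],[0,0,0],0],
    [[0.001,0,0],[0,0,0],0]
  ]
}}

```text
clock: 8.6
tcp_pos: [0.5613, -0.203, 0.0771]
orientation: [-2.192, 2.25, -0.0]
contact_force: [0.7, -0.7, -3.3]
grip_width: 0.0214
```

{"method": "arm_command", "body": {
  "increments": [
    [[0.0005,0,0],[0,0,0],0],
    [[0.001,0,0],[0,0,0],0],
    [[0.001,0,0],[0,0,0],0]
  ]
}}

```text
clock: 8.9
tcp_pos: [0.5621, -0.203, 0.0772]
orientation: [-2.192, 2.25, -0.0]
contact_force: [0.0, -0.6, -2.7]
grip_width: 0.0215
```

{"method": "arm_command", "body": {
  "increments": [
    [[0.0005,0,0],[0,0,0],0],
    [[0.001,0,0],[0,0,0],0],
    [[0.001,0,0],[0,0,0],0]
  ]
}}

```text
clock: 9.2
tcp_pos: [0.5631, -0.203, 0.0772]
orientation: [-2.192, 2.25, -0.0]
contact_force: [0.5, 0.9, -3.8]
grip_width: 0.0216
```

{"method": "arm_command", "body": {
  "increments": [
    [[0.0005,0,0],[0,0,0],0],
    [[0.001,0,0],[0,0,0],0],
    [[0.001,0,0],[0,0,0],0]
  ]
}}

```text
clock: 9.5
tcp_pos: [0.5641, -0.203, 0.0772]
orientation: [-2.192, 2.25, -0.0]
contact_force: [-0.0, 0.2, -3.4]
grip_width: 0.0218
```

{"method": "arm_command", "body": {
  "increments": [
    [[0.0005,0,0],[0,0,0],0],
    [[0.001,0,0],[0,0,0],0],
    [[0.001,0,0],[0,0,0],0]
  ]
}}

```text
clock: 9.8
tcp_pos: [0.5646, -0.2031, 0.0771]
orientation: [2.192, -2.25, -0.001]
contact_force: [-1.9, 0.1, -3.2]
grip_width: 0.0213
```

{"method": "arm_command", "body": {
  "increments": [
    [[0.0005,0,0],[0,0,0],0],
    [[0.001,0,0],[0,0,0],0],
    [[0.001,0,0],[0,0,0],0]
  ]
}}

```text
clock: 10.1
tcp_pos: [0.5648, -0.2031, 0.0771]
orientation: [2.191, -2.249, -0.003]
contact_force: [-5.8, 0.2, 0.3]
grip_width: 0.0212
```

Fence touched at x 0.5648 (about 5 N). Now slide toward -y along the fence with light load.

{"method": "arm_command", "body": {
  "increments": [
    [[-0.0004,-0.001,0],[0,0,0],0],
    [[-0.0004,-0.0025,0],[0,0,0],0],
    [[-0.0005,-0.004,0],[0,0,0],0],
    [[-0.0005,-0.0055,0],[0,0,0],0],
    [[-0.0005,-0.007,0],[0,0,0],0],
    [[-0.0005,-0.008,0],[0,0,0],0],
    [[-0.0005,-0.008,0],[0,0,0],0]
  ]
}}

```text
clock: 10.8
tcp_pos: [0.5648, -0.2081, 0.0771]
orientation: [-2.195, 2.247, 0.006]
contact_force: [-6.1, 5.8, 1.8]
grip_width: 0.0216
```

{"method": "arm_command", "body": {
  "increments": [
    [[0,-0.0005,-0.0002],[0,0,0],0],
    [[0,-0.001,-0.0002],[0,0,0],0],
    [[0,-0.001,-0.0002],[0,0,0],0]
  ]
}}

```text
clock: 11.1
tcp_pos: [0.5649, -0.2082, 0.077]
orientation: [-2.195, 2.246, 0.007]
contact_force: [-7.5, 8.3, 5.5]
grip_width: 0.0218
```

Friction from both loads is adding up; back off z and x.

{"method": "arm_command", "body": {
  "increments": [
    [[-0.0005,0,0.0004],[0,0,0],0],
    [[-0.001,0,0.0005],[0,0,0],0],
    [[-0.001,0,0.0005],[0,0,0],0],
    [[-0.001,0,0.0005],[0,0,0],0]
  ]
}}

```text
clock: 11.5
tcp_pos: [0.5645, -0.2121, 0.0774]
orientation: [2.192, -2.25, -0.0]
contact_force: [-3.1, 2.1, -3.0]
grip_width: 0.0212
```

Moves freely with a 3 N fence push. Continue in small steps.

{"method": "arm_command", "body": {
  "increments": [
    [[0,-0.001,0],[0,0,0],0],
    [[0,-0.002,0],[0,0,0],0],
    [[0,-0.003,-0.0002],[0,0,0],0],
    [[0,-0.003,-0.0002],[0,0,0],0]
  ]
}}

```text
clock: 11.9
tcp_pos: [0.5644, -0.2154, 0.0772]
orientation: [2.192, -2.251, 0.0]
contact_force: [-2.5, 0.3, -3.8]
grip_width: 0.0213
```

{"method": "arm_command", "body": {
  "increments": [
    [[0,-0.0005,-0.0001],[0,0,0],0],
    [[0,-0.001,-0.0001],[0,0,0],0],
    [[0,-0.001,-0.0001],[0,0,0],0]
  ]
}}

```text
clock: 12.2
tcp_pos: [0.5644, -0.216, 0.0772]
orientation: [2.192, -2.25, -0.0]
contact_force: [-2.6, 0.9, -3.3]
grip_width: 0.0214
```

{"method": "arm_command", "body": {
  "increments": [
    [[0,0,-0.0003],[0,0,0],0],
    [[0,0,-0.0005],[0,0,0],0],
    [[0,0,-0.0005],[0,0,0],0]
  ]
}}

```text
clock: 12.5
tcp_pos: [0.5644, -0.2162, 0.0768]
orientation: [2.192, -2.25, 0.0]
contact_force: [-4.1, 1.0, -0.8]
grip_width: 0.0211
```

{"method": "arm_command", "body": {
  "increments": [
    [[0,-0.0005,0],[0,0,0],0],
    [[0,-0.001,0],[0,0,0],0],
    [[0,-0.001,0],[0,0,0],0]
  ]
}}

```text
clock: 12.8
tcp_pos: [0.5644, -0.2169, 0.0766]
orientation: [2.192, -2.25, -0.0]
contact_force: [-2.8, 2.2, -3.2]
grip_width: 0.0212
```

z is now below the riding height with little load: the holes are starting to take the tips. Continue.

{"method": "arm_command", "body": {
  "increments": [
    [[0,-0.0005,0],[0,0,0],0],
    [[0,-0.001,-0.0005],[0,0,0],0],
    [[0,-0.001,-0.0005],[0,0,0],0]
  ]
}}

```text
clock: 13.1
tcp_pos: [0.5644, -0.2181, 0.0761]
orientation: [2.192, -2.25, -0.0]
contact_force: [-3.6, 2.3, -3.3]
grip_width: 0.0214
```

{"method": "arm_command", "body": {
  "increments": [
    [[0,-0.0005,0],[0,0,0],0],
    [[0,-0.001,-0.0005],[0,0,0],0],
    [[0,-0.001,-0.0005],[0,0,0],0]
  ]
}}

```text
clock: 13.4
tcp_pos: [0.5644, -0.2191, 0.0757]
orientation: [2.192, -2.25, -0.0]
contact_force: [-3.1, 1.2, -3.6]
grip_width: 0.0213
```

Dropping free. Now lower in place gently.

{"method": "arm_command", "body": {
  "increments": [
    [[0,0,-0.0005],[0,0,0],0],
    [[0,0,-0.001],[0,0,0],0],
    [[0,0,-0.0015],[0,0,0],0],
    [[0,0,-0.0015],[0,0,0],0]
  ]
}}

```text
clock: 13.8
tcp_pos: [0.5644, -0.2195, 0.0742]
orientation: [2.191, -2.251, 0.0]
contact_force: [-5.3, 0.6, -2.0]
grip_width: 0.0214
```

{"method": "arm_command", "body": {
  "increments": [
    [[0,0,-0.0005],[0,0,0],0],
    [[0,0,-0.001],[0,0,0],0],
    [[0,0,-0.001],[0,0,0],0]
  ]
}}

```text
clock: 14.1
tcp_pos: [0.5644, -0.2194, 0.0731]
orientation: [2.191, -2.25, 0.0]
contact_force: [-4.9, -1.0, -1.7]
grip_width: 0.0215
```

{"method": "arm_command", "body": {
  "increments": [
    [[-0.0004,0,-0.001],[0,0,0],0],
    [[-0.0004,0,-0.002],[0,0,0],0],
    [[-0.0004,0,-0.0025],[0,0,0],0],
    [[-0.0004,0,-0.0025],[0,0,0],0]
  ]
}}

```text
clock: 14.5
tcp_pos: [0.5643, -0.219, 0.0706]
orientation: [-2.192, 2.25, -0.0]
contact_force: [-3.8, -0.0, -2.5]
grip_width: 0.0214
```

{"method": "arm_command", "body": {
  "increments": [
    [[0,0,-0.0007],[0,0,0],0],
    [[0,0,-0.0014],[0,0,0],0],
    [[0,0,-0.002],[0,0,0],0],
    [[0,0,-0.002],[0,0,0],0]
  ]
}}

```text
clock: 14.9
tcp_pos: [0.5643, -0.2189, 0.0686]
orientation: [-2.192, 2.25, -0.0]
contact_force: [-2.1, -0.8, -1.7]
grip_width: 0.0211
```

Home is expected at z ≈ 0.067.

{"method": "arm_command", "body": {
  "increments": [
    [[0,0,-0.0005],[0,0,0],0],
    [[0,0,-0.001],[0,0,0],0],
    [[0,0,-0.0013],[0,0,0],0],
    [[0,0,-0.0013],[0,0,0],0]
  ]
}}

```text
clock: 15.3
tcp_pos: [0.5643, -0.2189, 0.0674]
orientation: [-2.192, 2.25, -0.0]
contact_force: [-2.6, 0.5, -2.2]
grip_width: 0.021
```

{"method": "arm_command", "body": {
  "increments": [
    [[0,0,-0.0003],[0,0,0],0],
    [[0,0,-0.0005],[0,0,0],0],
    [[0,0,-0.0005],[0,0,0],0]
  ]
}}

```text
clock: 15.6
tcp_pos: [0.5643, -0.219, 0.067]
orientation: [-2.192, 2.25, -0.0]
contact_force: [-3.2, 0.1, -0.8]
grip_width: 0.0213
```

{"method": "arm_command", "body": {
  "increments": [
    [[0,0,-0.0002],[0,0,0],0],
    [[0,0,-0.0004],[0,0,0],0],
    [[0,0,-0.0004],[0,0,0],0]
  ]
}}

```text
clock: 15.9
tcp_pos: [0.5642, -0.219, 0.067]
orientation: [-2.192, 2.25, -0.0]
contact_force: [-5.4, 1.1, 4.4]
grip_width: 0.0214
```

It bottoms at 0.067, exactly 10 mm below riding height. Relax, release, rise, and look.

{"method": "arm_command", "body": {
  "increments": [
    [[-0.0006,0,0.0003],[0,0,0],0],
    [[-0.0006,0,0.0003],[0,0,0],0],
    [[-0.0006,0,0.0003],[0,0,0],100],
    [[-0.0006,0,0.0003],[0,0,0],100],
    [[-0.0006,0,0.0003],[0,0,0],100],
    [[-0.0006,0,0.0003],[0,0,0],100],
    [[-0.0006,0,0.0003],[0,0,0],100],
    [[-0.0006,0,0.0003],[0,0,0],100]
  ]
}}

```text
clock: 16.7
tcp_pos: [0.5636, -0.2191, 0.0668]
orientation: [-2.192, 2.25, -0.0]
contact_force: [0.2, 0.1, -0.5]
grip_width: 0.0855
```

{"method": "arm_command", "body": {
  "increments": [
    [[0,0,0.01],[0,0,0],100],
    [[0,0,0.03],[0,0,0],100],
    [[0,0,0.05],[0,0,0],100],
    [[0,0,0.08],[0,0,0],100],
    [[0,0,0.11],[0,0,0],100],
    [[0,0,0.15],[0,0,0],100],
    [[0,0,0.18],[0,0,0],100],
    [[0,0.04,0.18],[0,0,0],100],
    [[0,0.08,0.18],[0,0,0],100]
  ]
}}

```text
clock: 17.6
tcp_pos: [0.564, -0.1395, 0.2491]
orientation: [-2.187, 2.253, -0.005]
contact_force: [0.4, 1.1, 0.0]
grip_width: 0.0849
```

{"method": "arm_command", "body": {
  "increments": [
    [[0,0.045,0],[0,0,0],100],
    [[0,0.09,0],[0,0,0],100],
    [[0,0.135,0],[0,0,0],100],
    [[0,0.18,0],[0,0,0],100],
    [[0,0.22,0],[0,0,0],100],
    [[0,0.24,0],[0,0,0],100],
    [[0,0.24,0],[0,0,0],100]
  ]
}}

```text
clock: 18.3
tcp_pos: [0.563, 0.1056, 0.2478]
orientation: [-2.198, 2.242, 0.001]
contact_force: [0.7, -0.1, -0.2]
grip_width: 0.0855
```

```bash
python3 - <<'E'
from h import *
o=r.get_obs();print(o["clock"],o["tcp_pos"],o["contact_force"],o["grip_width"])
a=r.grab_frame("top");b=r.grab_frame("side")
cv2.imwrite("pics/c4.png",np.hstack([cv2.resize(a[140:240,335:455],(360,300),interpolation=2),cv2.resize(b[130:220,280:400],(400,300),interpolation=2)]))
h=cv2.cvtColor(a,cv2.COLOR_BGR2HSV)
pale=((h[...,0]<25)&(h[...,1]>70)&(h[...,2]>135)).astype(np.uint8)*255
print("plate",rect(pale,(355,165,440,218),"top",.04))
E
```

```text
18.3 [0.56295191 0.10559375 0.24777363] [ 0.70966513 -0.05520154 -0.19887121] 0.08547468122692828
plate ((563.0, -217.1), (171.2, 119.5), 88.53, 180)
```

View pics/c4.png

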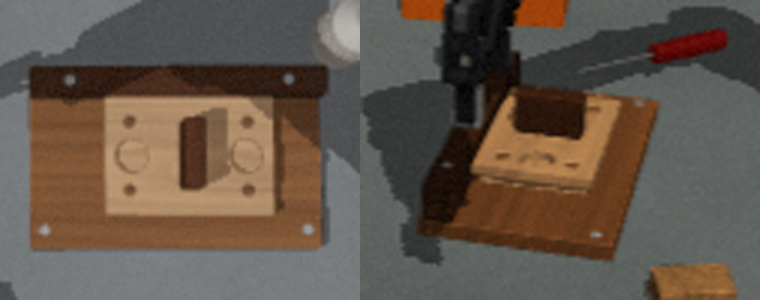

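The template lies flat on the blank with its edge on the fence. Its centre is (563.0, -217.1) mm against the blank's (562.2, -218.3), and its measured size fits a top face at 40 mm, so it is home. Handing in.

```bash
python3 -c "
from bench import r
print(r.hand_in())"
```

```text
the job is handed in; nothing more can be done
None
```

I gripped the template by its handle, laid it on the dowels and brought a long edge against the fence. Then I slid it about 16 mm toward -y until the holes took the dowels, and lowered it, released it and backed the arm away. The job was handed in at about 18 s; no verdict is reported.

**Final checks:**
- **Height:** the tool bottomed at z 0.067 m, 10 mm below riding height, as it should when home.
- **Position:** the plate's centre is within about 1.5 mm of the blank's centre, and its edge is parallel to the fence (88.53° against 88.52°).
- **Picture:** it lies flat against the fence with the gripper clear. I saw no sign of other things moved, but I did not measure them afterwards.

**Pushes above "a few newtons":** friction made it stick twice on the dowel tips, and I eased off each time.
- First stick: about 8 N sideways and 12 N down.
- Second stick: about 8 N against the fence, 8 N along it and 9 N down.
- Otherwise the fence push was about 2–6 N, and the last press down onto the blank was about 8 N.

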